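# Refill the marker caddy and lock it in the counter display

## Task

First snap the display's rocker catch open and leave it open. Then pull every marker out of the blue organiser and stand each one, caps up, in a cell of its own in the wooden caddy; when all are in, push the caddy along its fence until it is fully home against the end stop, and finally snap the catch shut behind the caddy's lug. Leave the other goods on the counter alone.

Things in the scene. Friction and masses are not known exactly. Their poses are not given: they have to be found in the camera images.
- home (a point): Where the caddy's origin lies when it is fully home. x = slide direction, towards the end stop, y = to the rocker's side, z up; 10 mm above the counter, on top of the dock's base. Fixed to the dock. The end stop's face is at x = +166 mm of this point.
- dock: Display dock, fixed: plywood base 10 mm thick, x -185 to +252, y -50 to +110 mm of its origin (at counter height, 70 mm behind home; same axes). Aluminium fence along the -y side of the caddy, top 40 mm above the counter; low rail along the +y side, top 17 mm; end stop across the +x end. The caddy has 2 mm play either side.
- caddy: Loose wooden caddy sliding on the dock, 0.45 kg. Origin: underside, under the row of cells, 125 mm from the rear end; x = slide direction. Board x -125 to 166, y -28 to 44, 8 mm thick. Box 62 mm high on it (rim 70 mm over origin), five square cells 36 to 38 mm wide, centres x = -24, 18, 59, 100, 142, y = 0, floors 13 mm over origin. Starts 90 to 115 mm short of home.
- tab (a point): Middle of the rear (-x) face of the caddy's upright push tab: 125 mm behind and 36 mm above the caddy's origin. The tab is 18 mm thick along x, 40 mm wide, its top 64 mm above the caddy's origin. Push on this face towards +x, or pinch the tab's thickness from above.
- lug (a point): Centre of the top of the steel lug on the caddy's board, beside the box on the rocker's side: 45 mm long (x), 18 mm wide, top 26 mm above the caddy's origin, at x = -37.5, y = +35 mm of it. With the caddy home the shut dog stands 4 mm behind the lug's rear face.
- catch (a joint): Rocker catch on the dock's +y side: black seesaw bar 140 x 30 mm along the slide direction, a steel dog at its front end over the lug's path. 0 rad = shut (dog down, blocks or locks the lug), 0.5 = open (dog up, lug passes). Over-centre spring: press the raised pad straight down 14 to 18 mm (about 5 N) and it snaps. It cannot shut with the lug under the dog.
- dog_pad (a point): Centre of the top of the grey thumb pad, 34 x 30 mm, at the rocker's front (dog) end, 53 mm from the pivot; about 72 mm above the counter with the catch open, 46 mm with it shut. Press it down to shut the catch. Moves with the rocker.
- tail_pad (a point): Centre of the top of the grey thumb pad, 34 x 30 mm, at the rocker's rear end, 53 mm from the pivot; about 72 mm above the counter with the catch shut, 46 mm with it open. Press it down to open the catch. Moves with the rocker. A thin spring strut joins the rocker's rear end to a 60 mm high post 110 mm behind the pivot.
- holder: Blue plastic organiser standing loose on the counter, 0.8 kg: origin at the centre of its underside, box 214 mm (x) x 60 mm (y) x 85 mm high on a 236 x 120 x 6 mm foot, with five cells in a row at x = -83, -41, 0, 41, 83 mm, 36 to 38 mm by 50 mm inside, cell floors 6 mm above the counter.
- marker1: Jumbo marker, 26 mm across, 140 mm long, 50 g, white barrel and black cap, standing cap up in a cell of the organiser (three to five such markers are present; an absent one reads None). Origin: centre of its lower end; z runs along it to the cap end.
- marker2: Jumbo marker, 26 mm across, 140 mm long, 50 g, white barrel and black cap, standing cap up in a cell of the organiser (three to five such markers are present; an absent one reads None). Origin: centre of its lower end; z runs along it to the cap end.
- marker3: Jumbo marker, 26 mm across, 140 mm long, 50 g, white barrel and black cap, standing cap up in a cell of the organiser (three to five such markers are present; an absent one reads None). Origin: centre of its lower end; z runs along it to the cap end.
- marker4: Jumbo marker, 26 mm across, 140 mm long, 50 g, white barrel and black cap, standing cap up in a cell of the organiser (three to five such markers are present; an absent one reads None). Origin: centre of its lower end; z runs along it to the cap end.
- marker5: Jumbo marker, 26 mm across, 140 mm long, 50 g, white barrel and black cap, standing cap up in a cell of the organiser (three to five such markers are present; an absent one reads None). Origin: centre of its lower end; z runs along it to the cap end.
- tape_roll: Bystander: roll of amber packing tape lying flat, 100 mm across, 48 mm high, origin under its centre.
- note_pad: Bystander: stack of sticky-note pads 76 x 76 x 50 mm, origin under its centre.
- glue_stick: Bystander: glue stick standing upright, 38 mm across, 112 mm high, origin under its centre.

How it is judged:
By the outcome, as a careful person would: the job done as asked, in the order asked, and still so for the second after the job is handed in, with the robot touching nothing.
Of marker1, marker2, marker3, marker4, marker5 only 3 to 5 are there at a start; the rules pass over those that are not, and their reading is None.
At some moment in a run one of holder, caddy may be knocked a few centimetres aside while the robot is not near it.
It also fails if it takes over 210 s, if anything falls off the work surface, if the arm or the gripper's body presses on something with over 40 N, if the wrist force passes 120 N, or if a joint passes its speed limit or range.

## Robot

A 6-joint arm with a two-finger parallel gripper is mounted at the origin on the work surface. World frame = base frame: x ahead of the robot, y to its left, z up, the work surface at z = 0. Lengths are in mm, angles in rad, forces in N, time in s.
With the tool pointing down it reaches from about 350 to 875 mm from the base axis. Payload 4.2 kg.
Tool frame: the origin (TCP) lies midway between the tips of the shut fingers; the grasp point (between the pads) lies 19 mm behind it (arm.grasp_offset is the distance from the TCP to the grasp point, in mm); z points along the fingers, y is the direction in which the jaws open and shut (so a half turn about z gives the same grasp; the last joint's range is limited). The gripper opens to 85 mm and grips with 20 to 120 N. Pads are 22 mm wide; open, the fingers measure 114 mm over their backs; the gripper's body (76 mm by 85 mm) begins 54 mm behind the grasp point. The pads swing forward as they close: fully open they stand 13 mm farther back than shut.
Start: joints at [-1.073, 0.385, 0.008, 0, -1.194, -0.259], TCP at [147.853, -607.239, 231.312] pointing down, gripper open.
Joint ranges: [-3.14, 3.14], [-1.21, 2.06], [-1.07, 1.41], [-3.16, 2.05], [-2.99, -0.16], [-3.1, 3.1]. Speed limits (rad/s): [2.79, 2.79, 3.14, 3.14, 3.14, 3.14].

## Interface

Orientations are given as a unit quaternion [x, y, z, w].
In Python, from bench import arm gives the robot as it stands.
- The arm moves only by the tool move_arm, never from a script. Its argument "moves" is a list of rows, each an object with "gripper": the gripper's target within -1 to 1 (fully open at 1, half-way at 0, shut at -1); "xyz": the shift along the tool's x, y, z in cm, a list of three; "angular": the turn, a rotation vector about the tool's x, y, z in rad, a list of three. In form: [{"gripper": gripper, "xyz": [dx, dy, dz], "angular": [wx, wy, wz]}, ...]. A call has 1 to 10 rows; each row is the pose to reach, as a shift and turn from the pose commanded when the call began, along the tool's axes at that moment; what a row does not reach only later rows make up. A row lasts 1/8 s, in which the tool goes at most 62.5 mm and 10.7 degrees, less where a joint would pass 70% of its speed; a pose out of reach is approached as far as the arm can. A call with a gripper value outside its range is refused whole. The fingers move at their own pace and stop on an object; the grip force is fixed at half the most. Time passes only in rows, so rows that repeat a pose let the fingers close. It gives the time, the measured TCP pose, the force and the opening at its end, in the units of the state.
- arm.read_state(): the state, without advancing time (a new reading comes with each control period).
- arm.get_image(name): name is "side" or "top"; returns (picture, depth): 384x512x3 uint8, blue, green, red; 384x512 float32, mm along the optical axis (not along the pixel's ray), 0 where there is no reading.
- arm.get_calibration(name): a dict with "camera_matrix" (3x3 intrinsics, pixels), "R" (3x3) and "t" (3): a world point X has camera coordinates R X + t. Camera axes: x right, y down, z forward; pixel columns grow to the right and rows downward; lengths in mm; the calibration is good to about 2 mm. A picture is of the moment at which its call begins. get_calibration takes no time and is no camera call.
- arm.job_done(): hands the job in, once; it reports no verdict.
The state is a dict: "clock": time; "joints": joint angles; "joint_vel": joint speeds; "joint_efforts": joint torques, N m; "position": TCP position; "ee_rot": TCP orientation; "contact_force": force on the tool from outside, world axes, zero at the start; "wrist_torque": the same for the moment, N m; "gripper_width": finger opening in mm.
Only numpy, scipy, OpenCV 4.12 (cv2) and the standard library are available. Lean on these libraries where they do the work, as an engineer would, in place of code of your own. Each camera call takes 0.05 s, during which the arm holds its last target. There are 200 camera calls.

## Working session

There is one attempt and no reset: what is moved stays moved. The work goes in short steps, Python scripts to look and compute and a tool call to move; the robot and the scene stay as the last step left them, time stands still between calls to the robot, and variables do not carry over. Pictures are saved under pics/ and viewed, about 12 in all and at most 16, crops included, and the job is handed in when it is done.

Besides the shell and the picture viewer there is one more tool, called after "Request:" by a JSON object that holds its "method" and its "body". move_arm: Moves the arm, as the interface text tells. Its arguments: {"type":"object","properties":{"moves":{"type":"array","items":{"type":"object","properties":{"gripper":{"type":"number"},"xyz":{"type":"array","items":{"type":"number"}},"angular":{"type":"array","items":{"type":"number"}}}}}},"required":["moves"]}

```bash
ls; mkdir -p pics
python3 - <<'E'
from bench import arm
import cv2,numpy as np
s=arm.read_state();print(s)
for n in("top","side"):
    p,d=arm.get_image(n);c=arm.get_calibration(n);print(n,c)
    cv2.imwrite(f"pics/{n}0.png",p);np.save(f"pics/{n}0.npy",d)
E
```

```text
pics
{'clock': 0.0, 'joints': array([-1.07339327e+00,  3.85523056e-01,  6.62133804e-03, -5.22917726e-04,
       -1.19399409e+00, -2.58604599e-01]), 'joint_vel': array([ 8.83765050e-04,  4.01850155e-05, -1.87322093e-03,  8.16513745e-04,
       -4.84113193e-04,  1.02311906e-03]), 'joint_efforts': array([ 3.31687324e-04, -3.92285979e+01,  1.88401061e+01,  4.18622196e+00,
       -4.69707666e-03,  8.44286433e-06]), 'position': array([ 147.72128185, -606.68433509,  230.23650001]), 'ee_rot': array([-1.19019891e-01,  9.92891285e-01,  1.06532093e-03, -1.61564250e-04]), 'contact_force': array([-0.18436514, -0.57712459,  0.52512068]), 'wrist_torque': array([-0.00079603,  0.0448444 ,  0.01586695]), 'gripper_width': 85.0110226397022}
top {'camera_matrix': array([[419.56890182,   0.        , 264.77330302],
       [  0.        , 419.56890182, 192.62582142],
       [  0.        ,   0.        ,   1.        ]]), 'R': array([[ 0.01128856, -0.99993539, -0.00133642],
       [-0.99209883, -0.01103306, -0.1249727 ],
       [ 0.12494988,  0.00273662, -0.99215928]]), 't': array([-70.06967479, 604.00719138, 936.67090255])}
side {'camera_matrix': array([[454.12545902,   0.        , 248.0900899 ],
       [  0.        , 454.12545902, 193.12822047],
       [  0.        ,   0.        ,   1.        ]]), 'R': array([[-0.7952808 , -0.60595219,  0.01871862],
       [-0.35194831,  0.43633291, -0.82809781],
       [ 0.49362013, -0.66515828, -0.56027104]]), 't': array([437.38031977, 298.78282998, 897.09820017])}
```

View pics/top0.png

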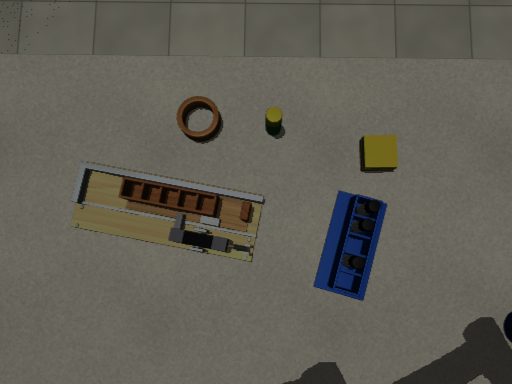

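View pics/side0.png

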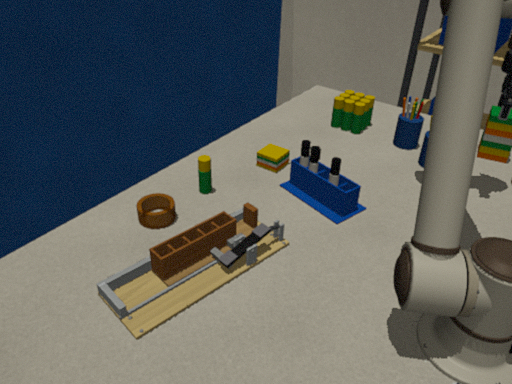

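Three markers stand in the blue organiser (top view 373,207; 366,225; 357,262). The dock is at left with the slide direction towards image left (+Y world), and the catch dog is at the front with the tail pad raised (about 222,243). Next I'll measure it.

```bash
cat > h.py <<'E'
import cv2,numpy as np
from bench import arm
def cloud(n,d):
    c=arm.get_calibration(n);K=c["camera_matrix"];v,u=np.mgrid[0:384,0:512]
    P=np.stack([(u-K[0,2])/K[0,0]*d,(v-K[1,2])/K[1,1]*d,d],-1)
    W=(P-c["t"])@c["R"]; W[d==0]=np.nan; return W
def proj(n,X):
    c=arm.get_calibration(n);q=(np.atleast_2d(X)@c["R"].T+c["t"])@c["camera_matrix"].T
    return q[:,:2]/q[:,2:]
def rect(W,m,name):
    p=W[m][:,:2].astype(np.float32); r=cv2.minAreaRect(p)
    print(name,len(p),"c",np.round(r[0],1),"size",np.round(r[1],1),"ang",round(r[2],2),"z",np.round(np.nanpercentile(W[m][:,2],[5,50,95]),1))
    return r
E
python3 - <<'E'
from h import *
p=cv2.imread("pics/top0.png");d=np.load("pics/top0.npy");W=cloud("top",d)
hsv=cv2.cvtColor(p,cv2.COLOR_BGR2HSV);z=W[...,2];v,u=np.mgrid[0:384,0:512]
blue=(hsv[...,0]>105)&(hsv[...,0]<130)&(hsv[...,1]>150)&(u>300)&(u<400)&(v>180)&(v<310)
hb=(u>310)&(u<395)&(v>185)&(v<305)
print("counter z",np.nanmedian(z[300:380,20:200]),np.nanmedian(z[60:90,20:200]))
rect(W,hb&blue&(z<15),"foot"); rect(W,hb&(z>77)&(z<93),"rim")
m=(hb&(z>120)).astype(np.uint8);n,l,st,ce=cv2.connectedComponentsWithStats(m)
for i in range(1,n):
    if st[i,4]>20: rect(W,l==i,"marker")
dk=(u>65)&(u<270)&(v>155)&(v<265)
rect(W,dk&(z>5)&(z<110),"dock")
rect(W,dk&(z>74)&(z<88)&(u<220)&(v<220),"box rim")
rect(W,dk&(z>66)&(z<88)&(u>235)&(v<228),"tab")
rect(W,dk&(z>33)&(z<48)&(v<205)&~((u>118)&(u<220)&(v>175)),"fence+stop")
rect(W,dk&(z>66)&(u>200)&(v>230),"tailpad hi")
rect(W,dk&(z>40)&(z<50)&(u>165)&(u<190)&(v>225),"dogpad")
def big(img,u0,v0,w,hh,s):
    return cv2.convertScaleAbs(cv2.resize(img[v0:v0+hh,u0:u0+w],None,fx=s,fy=s,interpolation=cv2.INTER_CUBIC),alpha=1.7,beta=10)
a=big(p,65,155,205,110,3.8);b=big(p,310,185,90,120,2.3)
c=np.zeros((a.shape[0]+b.shape[0],a.shape[1],3),np.uint8);c[:a.shape[0]]=a
c[a.shape[0]:,:b.shape[1]]=b
h=cv2.resize(np.clip(z[155:265,65:270],0,100)/100*255,None,fx=2.3,fy=2.3,interpolation=cv2.INTER_NEAREST).astype(np.uint8)
c[a.shape[0]:a.shape[0]+h.shape[0],230:230+h.shape[1]]=cv2.applyColorMap(np.nan_to_num(h),cv2.COLORMAP_JET)
c=c[:, :780];print(c.shape);cv2.imwrite("pics/crop1.png",c[:600*2])
E
```

```text
counter z 0.037073737100884574 0.9449056992743357
foot 2426 c [ 487.8 -267.3] size [119.5 234.7] ang 74.98 z [ 3.4  6.5 10. ]
rim 746 c [ 488.3 -266.5] size [ 61.1 214.2] ang 74.74 z [78.4 84.7 88.1]
marker 157 c [ 566.6 -287.6] size [25.4 23.8] ang 88.52 z [123.8 145.8 148.6]
marker 159 c [ 528.9 -273.5] size [24.6 25.1] ang 0.29 z [125.7 145.5 148.3]
marker 156 c [ 451.9 -252.1] size [25. 25.] ang 66.25 z [128.7 145.6 148.7]
dock 12546 c [567.2 164. ] size [257.3 473.1] ang 1.13 z [ 8.1 18.2 75.2]
box rim 577 c [591.1 153.3] size [214.8  47.3] ang 79.69 z [75.9 80.2 83.2]
tab 145 c [559.7 -18.8] size [17.8 39.5] ang 80.01 z [70.  73.9 76.4]
fence+stop 928 c [589.7 164. ] size [436.4  95.3] ang 79.97 z [36.5 40.4 43.2]
tailpad hi 215 c [486.1  33.4] size [47.5 29.5] ang 80.35 z [67.4 71.9 77.7]
dogpad 252 c [506.6 129. ] size [51.7 35.9] ang 79.53 z [41.6 46.5 49.7]
(694, 779, 3)<stdin>:23: RuntimeWarning: invalid value encountered in cast
```

```bash
python3 -c "
import cv2;c=cv2.imread('pics/crop1.png');s=600/max(600,c.shape[0]);cv2.imwrite('pics/crop1b.png',cv2.resize(c,None,fx=s,fy=s))"
```

```text
(no output)
```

View pics/crop1b.png

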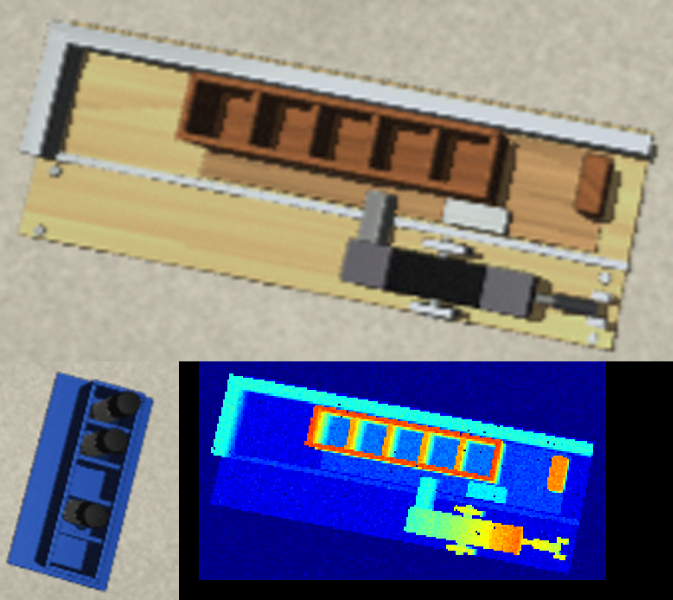

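```bash
cat >> h.py <<'E'
from scipy.spatial.transform import Rotation as Ro
def plan(xyz,ydir=None):
    """shift (cm) and turn in tool axes to bring TCP to xyz, tool down, jaw axis along ydir (world xy)"""
    s=arm.read_state();R=Ro.from_quat(s["ee_rot"]).as_matrix()
    sh=R.T@(np.array(xyz)-s["position"])/10
    y=R[:2,1] if ydir is None else np.array(ydir,float);y=y/np.linalg.norm(y)
    if y@R[:2,1]<0:y=-y
    z=np.array([0,0,-1.]);Y=np.array([*y,0]);T=np.stack([np.cross(Y,z),Y,z],1)
    print("shift",np.round(sh,2),"turn",np.round(Ro.from_matrix(R.T@T).as_rotvec(),3),"pos",np.round(s["position"],1),"t",round(s["clock"],2),"j6",round(s["joints"][5],2),"w",round(s["gripper_width"],1))
EX=np.array([np.cos(np.radians(79.85)),np.sin(np.radians(79.85))]);EY=np.array([-EX[1],EX[0]])
E
python3 - <<'E'
from h import *
p=cv2.imread("pics/top0.png");d=np.load("pics/top0.npy");W=cloud("top",d);z=W[...,2];v,u=np.mgrid[0:384,0:512]
print("tail",W[241:246,218:223].reshape(-1,3).mean(0),"dog",W[233:237,174:179].reshape(-1,3).mean(0))
m=((u>310)&(u<395)&(z>141)).astype(np.uint8);n,l,st,ce=cv2.connectedComponentsWithStats(m)
for i in range(1,n):
    if st[i,4]>20:rect(W,l==i,"cap")
t=W[241:246,218:223].reshape(-1,3).mean(0)
plan([t[0],t[1],130],EX)
# side cross-check
d2=arm.get_image("side")[1];W2=cloud("side",d2);v,u=np.mgrid[0:384,0:512]
for (x,y,zz) in [(t[0],t[1],72)]: 
    q=proj("side",[[x,y,zz]])[0];print(q,W2[int(q[1]),int(q[0])])
for c in [(566,-287),(529,-273.5),(452,-252)]:
    q=proj("side",[[*c,146]])[0];print(q,W2[int(round(q[1])),int(round(q[0]))])
E
```

```text
tail [487.27725387  34.03593039  73.34100776] dog [505.47101961 137.59207988  45.82665432]
cap 122 c [ 566.9 -287.8] size [22.8 25.3] ang 1.56 z [143.9 146.5 148.9]
cap 130 c [ 528.9 -273.5] size [24.6 25.1] ang 0.29 z [143.6 146.2 148.5]
cap 130 c [ 452.  -252.5] size [24.4 24.5] ang 66.25 z [143.4 146.  148.8]
shift [-48.14  54.22  10.13] turn [ 0.002 -0.001  0.416] pos [ 147.7 -606.8  230.3] t 0.1 j6 -0.26 w 85.4
[261.01329618 227.99715986] [488.39137228  32.64753656  73.59209653]
[305.98405879 141.36049659] [ 568.08041412 -290.69162142  144.96606154]
[314.90462919 147.06509247] [ 529.61863885 -275.22189168  145.27534602]
[335.95528235 158.80396188] [ 454.02324644 -256.9683527   142.46387456]
```

Request:
{"method": "move_arm", "body": {"moves": [{"gripper": -1,"xyz": [-48.1,54.2,0],"angular": [0,0,0.416]},{"gripper": -1,"xyz": [-48.1,54.2,0],"angular": [0,0,0.416]},{"gripper": -1,"xyz": [-48.1,54.2,0],"angular": [0,0,0.416]},{"gripper": -1,"xyz": [-48.1,54.2,0],"angular": [0,0,0.416]},{"gripper": -1,"xyz": [-48.1,54.2,0],"angular": [0,0,0.416]},{"gripper": -1,"xyz": [-48.1,54.2,0],"angular": [0,0,0.416]},{"gripper": -1,"xyz": [-48.1,54.2,0],"angular": [0,0,0.416]},{"gripper": -1,"xyz": [-48.1,54.2,0],"angular": [0,0,0.416]},{"gripper": -1,"xyz": [-48.1,54.2,0],"angular": [0,0,0.416]},{"gripper": -1,"xyz": [-48.1,54.2,0],"angular": [0,0,0.416]}]}}

```text
clock: 1.4
position: [438.6, -57.1, 231.5]
ee_rot: [0.088, 0.996, 0.0, 0.0]
contact_force: [0.6, -0.4, -0.7]
gripper_width: -0.1
```

Request:
{"method": "move_arm", "body": {"moves": [{"gripper": -1,"xyz": [0,0,0]},{"gripper": -1,"xyz": [0,0,0]},{"gripper": -1,"xyz": [0,0,0]}]}}

```text
invalid input
```

```bash
python3 -c "
from h import *
plan([487.3,34,90],EX);print(arm.read_state()['contact_force'])"
```

```text
shift [-3.19  9.82 14.16] turn [0.    0.001 0.001] pos [438.6 -57.1 231.5] t 1.4 j6 -1.99 w -0.1
[ 0.62131474 -0.38092921 -0.72181145]
```

Request:
{"method": "move_arm", "body": {"moves": [{"gripper": -1,"xyz": [-3.2,9.8,0],"angular": [0,0,0]},{"gripper": -1,"xyz": [-3.2,9.8,0],"angular": [0,0,0]},{"gripper": -1,"xyz": [-3.2,9.8,6],"angular": [0,0,0]},{"gripper": -1,"xyz": [-3.2,9.8,12],"angular": [0,0,0]},{"gripper": -1,"xyz": [-3.2,9.8,14],"angular": [0,0,0]},{"gripper": -1,"xyz": [-3.2,9.8,14],"angular": [0,0,0]},{"gripper": -1,"xyz": [-3.2,9.8,14],"angular": [0,0,0]}]}}

```text
clock: 2.28
position: [487.9, 31.9, 92.4]
ee_rot: [0.088, 0.996, 0.0, 0.001]
contact_force: [1.4, 0.1, 0.8]
gripper_width: 0.0
```

```bash
python3 -c "
from h import *
plan([487.3,34,90],EX);print(arm.read_state()['contact_force'])"
```

```text
shift [0.09 0.19 0.24] turn [0.001 0.002 0.   ] pos [487.9  31.9  92.4] t 2.27 j6 -2.15 w 0.0
[1.42472406 0.14414171 0.83168295]
```

Request:
{"method": "move_arm", "body": {"moves": [{"gripper": -1,"xyz": [0.1,0.2,1.0],"angular": [0,0,0]},{"gripper": -1,"xyz": [0.1,0.2,1.7],"angular": [0,0,0]},{"gripper": -1,"xyz": [0.1,0.2,2.1],"angular": [0,0,0]},{"gripper": -1,"xyz": [0.1,0.2,2.5],"angular": [0,0,0]},{"gripper": -1,"xyz": [0.1,0.2,2.9],"angular": [0,0,0]},{"gripper": -1,"xyz": [0.1,0.2,3.3],"angular": [0,0,0]},{"gripper": -1,"xyz": [0.1,0.2,3.7],"angular": [0,0,0]},{"gripper": -1,"xyz": [0.1,0.2,3.9],"angular": [0,0,0]},{"gripper": -1,"xyz": [0.1,0.2,3.9],"angular": [0,0,0]}]}}

```text
clock: 3.4
position: [486.2, 33.8, 52.1]
ee_rot: [0.088, 0.996, -0.0, -0.0]
contact_force: [-1.3, -0.5, 0.6]
gripper_width: -0.2
```

Request:
{"method": "move_arm", "body": {"moves": [{"gripper": -1,"xyz": [0,0,-6],"angular": [0,0,0]},{"gripper": -1,"xyz": [0,0,-12],"angular": [0,0,0]},{"gripper": -0.1,"xyz": [0,-8,-16],"angular": [0,0,0]},{"gripper": -0.1,"xyz": [0,-14,-16],"angular": [0,0,0]},{"gripper": -0.1,"xyz": [0,-14,-16],"angular": [0,0,0]}]}}

```text
clock: 4.03
position: [461.0, -106.1, 213.5]
ee_rot: [0.09, 0.996, 0.0, 0.001]
contact_force: [0.2, -0.2, -0.4]
gripper_width: 38.5
```

```bash
cat > look.py <<'E'
from h import *
import sys
tag=sys.argv[1]
p,d=arm.get_image("top");cv2.imwrite(f"pics/top{tag}.png",p);np.save(f"pics/top{tag}.npy",d);W=cloud("top",d);z=W[...,2];v,u=np.mgrid[0:384,0:512]
hb=(W[...,0]>330)&(W[...,0]<650)&(W[...,1]>-380)&(W[...,1]<-160)
dk=(W[...,0]>400)&(W[...,0]<700)&(W[...,1]>-100)&(W[...,1]<420)
a=(W[...,:2]-np.array([496.4,86]))@EX;b=(W[...,:2]-np.array([496.4,86]))@EY
for nm,mm in(("tail",(abs(a+53)<10)&(abs(b)<9)),("dog",(abs(a-53)<10)&(abs(b)<9))): print(nm,np.round(np.nanmedian(W[mm],0),1),mm.sum())
blue=(p[...,0]>2*p[...,2].astype(int))
rect(W,hb&(z>80)&(z<91)&blue,"holder rim")
for nm,reg,lo,hi in(("cap",hb,141,155),("cap in caddy",dk,158,172)):
    n,l,st,ce=cv2.connectedComponentsWithStats((reg&(z>lo)&(z<hi)).astype(np.uint8))
    for i in range(1,n):
        if 40<st[i,4]<400:rect(W,l==i,nm)
brown=(p[...,2]>1.5*p[...,0].astype(int))&dk
if (brown&(z>75)&(z<86)&(b<-30)).sum()>50: rect(W,brown&(z>75)&(z<86)&(a>-85)&(b<-30),"box rim")
t=brown&(z>68)&(z<80)&(b<-30)
n,l,st,ce=cv2.connectedComponentsWithStats(t.astype(np.uint8))
for i in range(1,n):
    if 90<st[i,4]<220:rect(W,l==i,"tab?")
E
python3 look.py 1; python3 -c "
from h import *
print(arm.read_state()['contact_force']);plan([487,34,200])"
```

```text
tail [482.4  33.1 530.7] 143
dog [505.9 138.2  73.7] 80
holder rim 525 c [ 487.9 -266.3] size [ 60.6 213.1] ang 75.01 z [81.2 85.1 87.9]
cap 122 c [ 567.  -287.7] size [22.9 25.5] ang 1.69 z [143.8 146.4 148.9]
cap 127 c [ 528.7 -273.6] size [24.3 24.5] ang 38.63 z [143.2 146.3 148.6]
cap 130 c [ 452.  -252.4] size [24.2 25. ] ang 41.48 z [143.9 146.1 148.2]
box rim 561 c [585.7 123.7] size [275.2  47.3] ang 79.77 z [76.8 80.2 83.1]
tab? 142 c [559.6 -18.7] size [17.7 39.2] ang 80.35 z [70.9 73.9 76.5]
[ 0.65919277 -1.72411602  0.93093282]
shift [-0.04 14.34  1.35] turn [ 0.     0.002 -0.   ] pos [ 460.8 -107.   213.5] t 4.08 j6 -1.87 w 38.1
```

Catch is open (dog pad at 73.7 mm). The jaw axis at 75° suits both picking and placing, so no wrist turns are needed.

```bash
python3 -c "
from h import *
plan([452,-252.4,97],(.259,.966))"
```

```text
shift [ -1.72 -14.46  11.65] turn [0.    0.002 0.082] pos [ 460.8 -107.   213.5] t 4.08 j6 -1.87 w 38.1
```

Request:
{"method": "move_arm", "body": {"moves": [{"gripper": 0.3,"xyz": [-1.7,-6,0],"angular": [0,0,0.08]},{"gripper": 0.3,"xyz": [-1.7,-12,0],"angular": [0,0,0.08]},{"gripper": 0.3,"xyz": [-1.7,-14.5,0],"angular": [0,0,0.08]},{"gripper": 0.3,"xyz": [-1.7,-14.5,2],"angular": [0,0,0.08]},{"gripper": 0.3,"xyz": [-1.7,-14.5,4],"angular": [0,0,0.08]},{"gripper": 0.3,"xyz": [-1.7,-14.5,4],"angular": [0,0,0.08]}]}}

```text
clock: 4.82
position: [451.9, -249.2, 170.9]
ee_rot: [0.128, 0.992, 0.0, -0.002]
contact_force: [-0.2, 0.4, 0.1]
gripper_width: 55.3
```

```bash
python3 -c "
from h import *
plan([452,-252.4,97],(.259,.966))"
```

```text
shift [-0.12 -0.3   7.39] turn [ 0.    -0.004  0.005] pos [ 451.9 -249.2  170.9] t 4.83 j6 -1.64 w 55.3
```

Request:
{"method": "move_arm", "body": {"moves": [{"gripper": 0.3,"xyz": [0,-0.2,0],"angular": [0,0,0]},{"gripper": 0.3,"xyz": [0,-0.2,2.5],"angular": [0,0,0]},{"gripper": 0.3,"xyz": [0,-0.2,5],"angular": [0,0,0]},{"gripper": 0.3,"xyz": [0,-0.2,7.4],"angular": [0,0,0]},{"gripper": 0.3,"xyz": [0,-0.2,7.4],"angular": [0,0,0]},{"gripper": -1,"xyz": [0,-0.2,7.4],"angular": [0,0,0]},{"gripper": -1,"xyz": [0,-0.2,7.4],"angular": [0,0,0]},{"gripper": -1,"xyz": [0,-0.2,7.4],"angular": [0,0,0]},{"gripper": -1,"xyz": [0,-0.2,7.4],"angular": [0,0,0]}]}}

```text
clock: 5.95
position: [453.5, -252.0, 99.9]
ee_rot: [0.128, 0.992, -0.0, 0.002]
contact_force: [0.0, 0.7, 6.7]
gripper_width: 24.3
```

Request:
{"method": "move_arm", "body": {"moves": [{"gripper": -1,"xyz": [0,0,-2],"angular": [0,0,0]},{"gripper": -1,"xyz": [0,0,-5],"angular": [0,0,0]},{"gripper": -1,"xyz": [0,0,-9],"angular": [0,0,0]},{"gripper": -1,"xyz": [0,0,-13],"angular": [0,0,0]},{"gripper": -1,"xyz": [0,0,-13],"angular": [0,0,0]}]}}

```text
clock: 6.58
position: [454.0, -252.2, 231.9]
ee_rot: [0.128, 0.992, -0.001, 0.004]
contact_force: [0.4, -0.0, -1.2]
gripper_width: 24.4
```

```bash
python3 look.py 2; python3 -c "
from h import *
c=np.array([591.1,153.3])
for k in(-83,0,83): plan([*(c+k*EX),116])"
```

```text
tail [487.4  34.5  45.8] 73
dog [505.9 138.4  73.6] 78
holder rim 177 c [ 561.4 -286.1] size [60.  62.3] ang 75.08 z [82.1 85.2 88. ]
cap 120 c [ 566.6 -287.7] size [24.7 23.5] ang 47.66 z [144.1 146.5 148.8]
cap 67 c [ 534.5 -274.8] size [23.8 13.1] ang 76.14 z [143.1 146.2 148.3]
box rim 563 c [585.8 124. ] size [274.7  47.2] ang 79.79 z [77.  80.1 82.9]
tab? 99 c [576.6  73. ] size [51.2 47.3] ang 80.35 z [69.7 75.3 79.8]
shift [-3.71 34.4  11.39] turn [ 0.001  0.003 -0.   ] pos [ 452.6 -251.6  229.5] t 6.62 j6 -1.63 w 24.4
shift [-3.05 42.67 11.39] turn [ 0.001  0.003 -0.   ] pos [ 452.6 -251.6  229.5] t 6.62 j6 -1.63 w 24.4
shift [-2.38 50.95 11.4 ] turn [ 0.001  0.003 -0.   ] pos [ 452.6 -251.6  229.5] t 6.62 j6 -1.63 w 24.4
```

Request:
{"method": "move_arm", "body": {"moves": [{"gripper": -1,"xyz": [-2.4,51,0],"angular": [0,0,0]},{"gripper": -1,"xyz": [-2.4,51,0],"angular": [0,0,0]},{"gripper": -1,"xyz": [-2.4,51,0],"angular": [0,0,0]},{"gripper": -1,"xyz": [-2.4,51,0],"angular": [0,0,0]},{"gripper": -1,"xyz": [-2.4,51,0],"angular": [0,0,0]},{"gripper": -1,"xyz": [-2.4,51,0],"angular": [0,0,0]},{"gripper": -1,"xyz": [-2.4,51,0],"angular": [0,0,0]},{"gripper": -1,"xyz": [-2.4,51,0],"angular": [0,0,0]},{"gripper": -1,"xyz": [-2.4,51,0],"angular": [0,0,0]},{"gripper": -1,"xyz": [-2.4,51,0],"angular": [0,0,0]}]}}

```text
clock: 7.88
position: [604.4, 235.5, 226.2]
ee_rot: [0.128, 0.992, -0.001, -0.002]
contact_force: [-0.1, -0.2, -1.6]
gripper_width: 24.6
```

Request:
{"method": "move_arm", "body": {"moves": [{"gripper": -1,"xyz": [0,0,0],"angular": [0,0,0]},{"gripper": -1,"xyz": [0,0,0],"angular": [0,0,0]}]}}

```text
clock: 8.12
position: [605.0, 233.9, 228.7]
ee_rot: [0.129, 0.992, 0.0, -0.0]
contact_force: [1.1, -0.2, -0.4]
gripper_width: 24.5
```

Run:
```python
from h import *
c=np.array([591.1,153.3])
plan([*(c+83*EX),116])
p,d=arm.get_image("side");cv2.imwrite("pics/s3.png",cv2.convertScaleAbs(cv2.resize(p[90:330,80:370],None,fx=2.5,fy=2.5),alpha=1.5))
W=cloud("side",d)
# marker in hand: barrel bottom part
m=(W[...,2]>135)&(W[...,2]<200)&(abs(W[...,0]-606)<40)&(abs(W[...,1]-235)<40)
for lo in range(130,220,15):
    k=m&(W[...,2]>lo)&(W[...,2]<lo+15)
    if k.sum()>5:print(lo,k.sum(),np.round(np.nanmedian(W[k],0),1),np.round(np.nanmin(W[k],0),1))
```

```text
shift [-0.04  0.12 11.27] turn [ 0. -0.  0.] pos [605.  233.9 228.7] t 8.12 j6 -2.45 w 24.5
130 47 [592.9 241.9 139.7] [588. 225. 135.]
145 65 [593.1 242.4 152.9] [586.6 228.  145.7]
160 81 [592.9 241.8 166.8] [587.8 224.4 160. ]
175 74 [593.7 242.6 182.8] [588.  225.6 175. ]
190 47 [592.  241.8 195. ] [588.3 227.1 190.2]
```

View pics/s3.png

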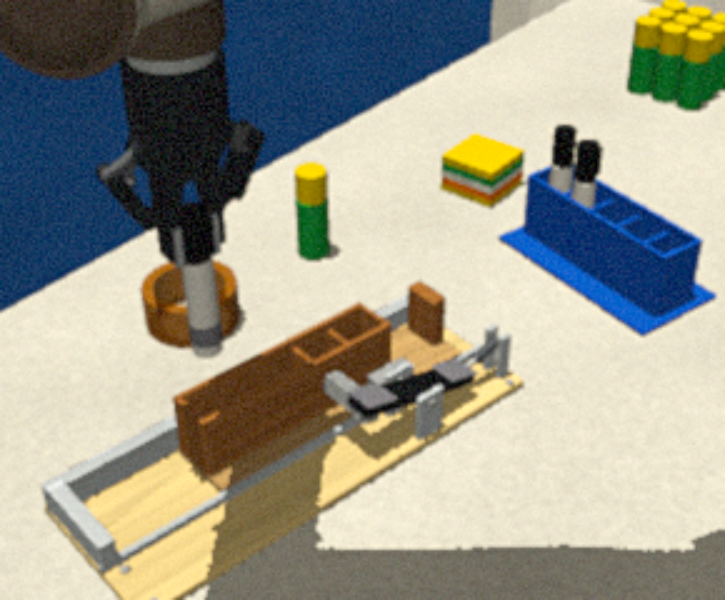

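Side view: the marker hangs upright in the jaws at about (205,300), over the far caddy cell. The catch is open with its dog up at (350,390), and two markers remain in the organiser. I'll lower it now.

Request:
{"method": "move_arm", "body": {"moves": [{"gripper": -1,"xyz": [0,0.1,3],"angular": [0,0,0]},{"gripper": -1,"xyz": [0,0.1,5],"angular": [0,0,0]},{"gripper": -1,"xyz": [0,0.1,7],"angular": [0,0,0]},{"gripper": -1,"xyz": [0,0.1,9],"angular": [0,0,0]},{"gripper": -1,"xyz": [0,0.1,10.5],"angular": [0,0,0]},{"gripper": -1,"xyz": [0,0.1,11],"angular": [0,0,0]},{"gripper": -1,"xyz": [0,0.1,11],"angular": [0,0,0]}]}}

```text
clock: 9.05
position: [605.7, 236.3, 118.5]
ee_rot: [0.128, 0.992, 0.0, 0.0]
contact_force: [0.5, -0.4, 1.0]
gripper_width: 25.0
```

Request:
{"method": "move_arm", "body": {"moves": [{"gripper": 0.2,"xyz": [0,0,0],"angular": [0,0,0]},{"gripper": 0.2,"xyz": [0,0,0],"angular": [0,0,0]},{"gripper": 0.2,"xyz": [0,0,0],"angular": [0,0,0]},{"gripper": 0.2,"xyz": [0,0,-3],"angular": [0,0,0]},{"gripper": 0.2,"xyz": [0,0,-7],"angular": [0,0,0]},{"gripper": 0.2,"xyz": [0,0,-10],"angular": [0,0,0]},{"gripper": 0.2,"xyz": [0,-14,-10],"angular": [0,0,0]},{"gripper": 0.2,"xyz": [0,-14,-10],"angular": [0,0,0]},{"gripper": 0.2,"xyz": [0,-20,-10],"angular": [0,0,0]},{"gripper": 0.2,"xyz": [0,-20,-10],"angular": [0,0,0]}]}}

```text
clock: 10.3
position: [553.4, 40.0, 219.1]
ee_rot: [0.13, 0.992, 0.0, 0.0]
contact_force: [1.3, 0.4, -0.2]
gripper_width: 51.7
```

```bash
python3 look.py 3; python3 -c "
from h import *
plan([528.7,-273.6,97],(.259,.966))"
```

```text
tail [487.4  33.5  46.4] 70
dog [505.7 137.4 557.3] 432
holder rim 627 c [ 488.  -266.5] size [ 61.  213.3] ang 74.78 z [81.2 84.9 87.7]
cap 122 c [ 567.1 -287.7] size [24.2 23.8] ang 55.18 z [143.1 146.1 149.2]
cap 130 c [ 528.9 -273.4] size [24.5 24.3] ang 2.16 z [142.9 146.3 148.7]
tab? 134 c [559.8 -19. ] size [17.4 39.1] ang 81.0 z [71.9 74.1 76.9]
shift [ -5.66 -30.98  12.2 ] turn [0.    0.    0.002] pos [553.7  40.3 219. ] t 10.35 j6 -2.2 w 51.5
```

Request:
{"method": "move_arm", "body": {"moves": [{"gripper": 0.3,"xyz": [-5.7,-31,0],"angular": [0,0,0]},{"gripper": 0.3,"xyz": [-5.7,-31,0],"angular": [0,0,0]},{"gripper": 0.3,"xyz": [-5.7,-31,0],"angular": [0,0,0]},{"gripper": 0.3,"xyz": [-5.7,-31,0],"angular": [0,0,0]},{"gripper": 0.3,"xyz": [-5.7,-31,0],"angular": [0,0,0]},{"gripper": 0.3,"xyz": [-5.7,-31,0],"angular": [0,0,0]},{"gripper": 0.3,"xyz": [-5.7,-31,2],"angular": [0,0,0]},{"gripper": 0.3,"xyz": [-5.7,-31,4.5],"angular": [0,0,0]},{"gripper": 0.3,"xyz": [-5.7,-31,4.5],"angular": [0,0,0]},{"gripper": 0.3,"xyz": [-5.7,-31,4.5],"angular": [0,0,0]}]}}

```text
clock: 11.6
position: [532.1, -270.7, 174.3]
ee_rot: [0.127, 0.992, -0.0, 0.001]
contact_force: [0.1, -0.3, 0.9]
gripper_width: 55.6
```

```bash
python3 -c "
from h import *
plan([528.7,-273.6,97],(.259,.966))"
```

```text
shift [ 0.27 -0.36  7.73] turn [-0.     0.002  0.007] pos [ 532.1 -270.7  174.3] t 11.6 j6 -1.63 w 55.6
```

Request:
{"method": "move_arm", "body": {"moves": [{"gripper": 0.3,"xyz": [0.3,-0.3,0],"angular": [0,0,0]},{"gripper": 0.3,"xyz": [0.3,-0.3,2.5],"angular": [0,0,0]},{"gripper": 0.3,"xyz": [0.3,-0.3,5],"angular": [0,0,0]},{"gripper": 0.3,"xyz": [0.3,-0.3,7.6],"angular": [0,0,0]},{"gripper": 0.3,"xyz": [0.3,-0.3,7.6],"angular": [0,0,0]},{"gripper": -1,"xyz": [0.3,-0.3,7.6],"angular": [0,0,0]},{"gripper": -1,"xyz": [0.3,-0.3,7.6],"angular": [0,0,0]},{"gripper": -1,"xyz": [0.3,-0.3,7.6],"angular": [0,0,0]},{"gripper": -1,"xyz": [0.3,-0.3,7.6],"angular": [0,0,0]}]}}

```text
clock: 12.72
position: [528.4, -274.0, 99.2]
ee_rot: [0.128, 0.992, -0.001, 0.002]
contact_force: [-0.4, -0.4, 7.5]
gripper_width: 25.1
```

Request:
{"method": "move_arm", "body": {"moves": [{"gripper": -1,"xyz": [0,0,-2],"angular": [0,0,0]},{"gripper": -1,"xyz": [0,0,-5],"angular": [0,0,0]},{"gripper": -1,"xyz": [0,0,-9],"angular": [0,0,0]},{"gripper": -1,"xyz": [0,0,-13],"angular": [0,0,0]},{"gripper": -1,"xyz": [0,0,-13],"angular": [0,0,0]}]}}

```text
clock: 13.35
position: [528.9, -273.9, 231.2]
ee_rot: [0.128, 0.992, -0.001, 0.004]
contact_force: [0.1, 0.3, -0.5]
gripper_width: 24.5
```

```bash
python3 look.py 4; python3 -c "
from h import *
c=np.array([591.1,153.3])
for k in(-83,0): plan([*(c+k*EX),116])
p=cv2.imread('pics/top4.png');cv2.imwrite('pics/top4c.png',cv2.convertScaleAbs(cv2.resize(p[140:320,60:420],None,fx=2,fy=2),alpha=1.6))"
```

```text
tail [487.4  33.6  46.2] 72
dog [505.8 138.3  73.1] 78
holder rim 427 c [ 456.9 -257.7] size [ 61. 149.] ang 75.02 z [81.5 84.8 87.4]
cap in caddy 128 c [604.5 236.6] size [23.2 24.5] ang 3.62 z [160.7 163.3 165.7]
box rim 526 c [591.  153.4] size [214.6  47.1] ang 79.69 z [76.8 80.3 83.1]
tab? 143 c [559.8 -18.8] size [17.8 39.4] ang 79.57 z [71.  73.7 76.5]
shift [ 4.08 34.59 11.28] turn [ 0.001  0.003 -0.   ] pos [ 527.6 -273.3  228.6] t 13.4 j6 -1.62 w 25.0
shift [ 4.75 42.86 11.28] turn [ 0.001  0.003 -0.   ] pos [ 527.6 -273.3  228.6] t 13.4 j6 -1.62 w 25.0
```

View pics/top4c.png

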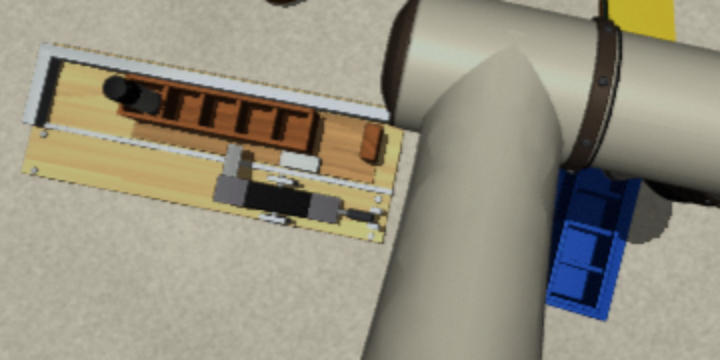

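Top view: the first marker stands in the far cell (cap at 120,90; cap top z 163 as expected). The second is held, so it goes to the middle cell.

Request:
{"method": "move_arm", "body": {"moves": [{"gripper": -1,"xyz": [4.7,42.8,0],"angular": [0,0,0]},{"gripper": -1,"xyz": [4.7,42.8,0],"angular": [0,0,0]},{"gripper": -1,"xyz": [4.7,42.8,0],"angular": [0,0,0]},{"gripper": -1,"xyz": [4.7,42.8,0],"angular": [0,0,0]},{"gripper": -1,"xyz": [4.7,42.8,0],"angular": [0,0,0]},{"gripper": -1,"xyz": [4.7,42.8,0],"angular": [0,0,0]},{"gripper": -1,"xyz": [4.7,42.8,0],"angular": [0,0,0]},{"gripper": -1,"xyz": [4.7,42.8,0],"angular": [0,0,0]},{"gripper": -1,"xyz": [4.7,42.8,0],"angular": [0,0,0]},{"gripper": -1,"xyz": [4.7,42.8,0],"angular": [0,0,0]}]}}

```text
clock: 14.65
position: [590.2, 151.1, 226.7]
ee_rot: [0.129, 0.992, -0.0, -0.001]
contact_force: [0.2, 0.2, 0.2]
gripper_width: 24.2
```

Request:
{"method": "move_arm", "body": {"moves": [{"gripper": -1,"xyz": [0,0,0],"angular": [0,0,0]},{"gripper": -1,"xyz": [0,0,0],"angular": [0,0,0]}]}}

```text
clock: 14.9
position: [590.7, 151.6, 227.5]
ee_rot: [0.129, 0.992, 0.0, 0.0]
contact_force: [0.3, 0.6, 0.4]
gripper_width: 24.7
```

```bash
cat > tabchk.py <<'E'
from h import *
W=cloud("top",arm.get_image("top")[1]);z=W[...,2]
a=(W[...,:2]-np.array([591.1,153.3]))@EX
t=(z>70)&(z<78)&(abs(a+175)<40)&(abs((W[...,:2]-np.array([591.1,153.3]))@EY)<40)
if t.sum()>50: rect(W,t,"tab")
E
python3 tabchk.py; python3 -c "
from h import *
plan([591.1,153.3,116])"
```

```text
tab 137 c [559.8 -18.8] size [17.7 39.3] ang 78.36 z [71.2 74.1 76.7]
shift [-0.    0.16 11.15] turn [ 0.  0. -0.] pos [590.7 151.8 227.5] t 14.95 j6 -2.35 w 24.8
```

Request:
{"method": "move_arm", "body": {"moves": [{"gripper": -1,"xyz": [0,0.1,3],"angular": [0,0,0]},{"gripper": -1,"xyz": [0,0.1,5],"angular": [0,0,0]},{"gripper": -1,"xyz": [0,0.1,7],"angular": [0,0,0]},{"gripper": -1,"xyz": [0,0.1,9],"angular": [0,0,0]},{"gripper": -1,"xyz": [0,0.1,10.4],"angular": [0,0,0]},{"gripper": -1,"xyz": [0,0.1,10.9],"angular": [0,0,0]},{"gripper": -1,"xyz": [0,0.1,10.9],"angular": [0,0,0]}]}}

```text
clock: 15.82
position: [591.1, 153.4, 118.5]
ee_rot: [0.128, 0.992, -0.0, 0.0]
contact_force: [0.1, -0.1, -0.0]
gripper_width: 24.6
```

Request:
{"method": "move_arm", "body": {"moves": [{"gripper": 0.2,"xyz": [0,0,0],"angular": [0,0,0]},{"gripper": 0.2,"xyz": [0,0,0],"angular": [0,0,0]},{"gripper": 0.2,"xyz": [0,0,0],"angular": [0,0,0]},{"gripper": 0.2,"xyz": [0,0,-3],"angular": [0,0,0]},{"gripper": 0.2,"xyz": [0,0,-7],"angular": [0,0,0]},{"gripper": 0.2,"xyz": [0,0,-10],"angular": [0,0,0]},{"gripper": 0.2,"xyz": [0,-14,-10],"angular": [0,0,0]},{"gripper": 0.2,"xyz": [0,-14,-10],"angular": [0,0,0]},{"gripper": 0.2,"xyz": [0,-14,-10],"angular": [0,0,0]}]}}

```text
clock: 16.95
position: [554.1, 15.3, 219.0]
ee_rot: [0.13, 0.992, 0.0, 0.0]
contact_force: [0.0, 0.8, 0.0]
gripper_width: 51.1
```

```bash
python3 look.py 5; python3 -c "
from h import *
plan([567,-287.7,97],(.259,.966))"
```

```text
tail [487.4  34.2  46.5] 73
dog [505.4 138.5 558.1] 424
holder rim 621 c [ 488.1 -266.1] size [ 60.6 213.4] ang 74.91 z [81.5 85.1 87.6]
cap 122 c [ 567.  -288.3] size [22.8 25.3] ang 1.1 z [143.6 146.2 148.3]
shift [ -9.03 -28.94  12.2 ] turn [-0.     0.     0.002] pos [554.2  15.2 218.9] t 17.0 j6 -2.15 w 51.0
```

Request:
{"method": "move_arm", "body": {"moves": [{"gripper": 0.3,"xyz": [-9,-29.2,0],"angular": [0,0,0]},{"gripper": 0.3,"xyz": [-9,-29.2,0],"angular": [0,0,0]},{"gripper": 0.3,"xyz": [-9,-29.2,0],"angular": [0,0,0]},{"gripper": 0.3,"xyz": [-9,-29.2,0],"angular": [0,0,0]},{"gripper": 0.3,"xyz": [-9,-29.2,0],"angular": [0,0,0]},{"gripper": 0.3,"xyz": [-9,-29.2,0],"angular": [0,0,0]},{"gripper": 0.3,"xyz": [-9,-29.2,2],"angular": [0,0,0]},{"gripper": 0.3,"xyz": [-9,-29.2,4.5],"angular": [0,0,0]},{"gripper": 0.3,"xyz": [-9,-29.2,4.5],"angular": [0,0,0]},{"gripper": 0.3,"xyz": [-9,-29.2,4.5],"angular": [0,0,0]}]}}

```text
clock: 18.25
position: [569.2, -286.6, 174.4]
ee_rot: [0.127, 0.992, -0.0, 0.001]
contact_force: [0.4, 0.7, -0.1]
gripper_width: 55.8
```

```bash
python3 -c "
from h import *
plan([567,-288,97],(.259,.966))"
```

```text
shift [ 0.19 -0.18  7.74] turn [-0.001  0.002  0.006] pos [ 569.2 -286.6  174.4] t 18.25 j6 -1.61 w 55.8
```

Request:
{"method": "move_arm", "body": {"moves": [{"gripper": 0.3,"xyz": [0.2,-0.2,0],"angular": [0,0,0]},{"gripper": 0.3,"xyz": [0.2,-0.2,2.5],"angular": [0,0,0]},{"gripper": 0.3,"xyz": [0.2,-0.2,5],"angular": [0,0,0]},{"gripper": 0.3,"xyz": [0.2,-0.2,7.6],"angular": [0,0,0]},{"gripper": 0.3,"xyz": [0.2,-0.2,7.6],"angular": [0,0,0]},{"gripper": -1,"xyz": [0.2,-0.2,7.6],"angular": [0,0,0]},{"gripper": -1,"xyz": [0.2,-0.2,7.6],"angular": [0,0,0]},{"gripper": -1,"xyz": [0.2,-0.2,7.6],"angular": [0,0,0]},{"gripper": -1,"xyz": [0.2,-0.2,7.6],"angular": [0,0,0]}]}}

```text
clock: 19.38
position: [566.9, -289.1, 99.4]
ee_rot: [0.128, 0.992, -0.001, 0.002]
contact_force: [-0.1, -0.2, 6.5]
gripper_width: 24.6
```

Request:
{"method": "move_arm", "body": {"moves": [{"gripper": -1,"xyz": [0,0,-2],"angular": [0,0,0]},{"gripper": -1,"xyz": [0,0,-5],"angular": [0,0,0]},{"gripper": -1,"xyz": [0,0,-9],"angular": [0,0,0]},{"gripper": -1,"xyz": [0,0,-13],"angular": [0,0,0]},{"gripper": -1,"xyz": [0,0,-13],"angular": [0,0,0]}]}}

```text
clock: 20.0
position: [567.2, -289.3, 231.5]
ee_rot: [0.128, 0.992, -0.001, 0.004]
contact_force: [0.3, 0.3, -0.4]
gripper_width: 24.9
```

```bash
python3 look.py 6; python3 -c "
from h import *
c=np.array([591.1,153.3])
for k in(-83,): plan([*(c+k*EX),116])"
```

```text
tail [487.4  34.6  45.8] 72
dog [505.8 138.2  73.1] 76
holder rim 424 c [ 488.2 -266.3] size [ 60.4 213.9] ang 75.14 z [81.4 85.  87.9]
cap in caddy 130 c [604.9 236.6] size [25.3 24.3] ang 66.13 z [159.8 163.4 166.2]
cap in caddy 129 c [592.1 152.7] size [25.  23.8] ang 1.3 z [160.7 163.5 165.9]
box rim 517 c [585.7 124. ] size [275.   47.4] ang 79.66 z [77.  80.2 83.4]
tab? 141 c [559.7 -18.6] size [17.7 39.3] ang 78.93 z [71.  74.  76.8]
shift [ 8.19 35.1  11.28] turn [ 0.001  0.003 -0.   ] pos [ 566.  -288.6  228.8] t 20.05 j6 -1.61 w 25.0
```

Request:
{"method": "move_arm", "body": {"moves": [{"gripper": -1,"xyz": [8.1,35,0],"angular": [0,0,0]},{"gripper": -1,"xyz": [8.1,35,0],"angular": [0,0,0]},{"gripper": -1,"xyz": [8.1,35,0],"angular": [0,0,0]},{"gripper": -1,"xyz": [8.1,35,0],"angular": [0,0,0]},{"gripper": -1,"xyz": [8.1,35,0],"angular": [0,0,0]},{"gripper": -1,"xyz": [8.1,35,0],"angular": [0,0,0]},{"gripper": -1,"xyz": [8.1,35,0],"angular": [0,0,0]},{"gripper": -1,"xyz": [8.1,35,0],"angular": [0,0,0]},{"gripper": -1,"xyz": [8.1,35,0],"angular": [0,0,0]},{"gripper": -1,"xyz": [8.1,35,0],"angular": [0,0,0]}]}}

```text
clock: 21.3
position: [576.2, 69.3, 227.2]
ee_rot: [0.129, 0.992, -0.0, -0.0]
contact_force: [0.7, -0.7, -1.4]
gripper_width: 25.0
```

```bash
python3 tabchk.py; python3 -c "
from h import *
plan([*(np.array([591.1,153.3])-83*EX),116])"
```

```text
tab 134 c [559.9 -18.8] size [17.5 39.4] ang 79.49 z [71.4 74.2 76.2]
shift [ 0.03  0.22 11.13] turn [-0. -0. -0.] pos [576.2  69.4 227.3] t 21.35 j6 -2.23 w 24.7
```

Request:
{"method": "move_arm", "body": {"moves": [{"gripper": -1,"xyz": [0,0.2,3],"angular": [0,0,0]},{"gripper": -1,"xyz": [0,0.2,5],"angular": [0,0,0]},{"gripper": -1,"xyz": [0,0.2,7],"angular": [0,0,0]},{"gripper": -1,"xyz": [0,0.2,9],"angular": [0,0,0]},{"gripper": -1,"xyz": [0,0.2,10.4],"angular": [0,0,0]},{"gripper": -1,"xyz": [0,0.2,10.9],"angular": [0,0,0]},{"gripper": -1,"xyz": [0,0.2,10.9],"angular": [0,0,0]}]}}

```text
clock: 22.22
position: [577.0, 72.2, 118.5]
ee_rot: [0.128, 0.992, -0.0, 0.0]
contact_force: [-0.2, 0.5, -0.3]
gripper_width: 24.4
```

Request:
{"method": "move_arm", "body": {"moves": [{"gripper": 0.2,"xyz": [0,0,0],"angular": [0,0,0]},{"gripper": 0.2,"xyz": [0,0,0],"angular": [0,0,0]},{"gripper": 0.2,"xyz": [0,0,0],"angular": [0,0,0]},{"gripper": 0.2,"xyz": [0,0,-3],"angular": [0,0,0]},{"gripper": 0.2,"xyz": [0,0,-7],"angular": [0,0,0]},{"gripper": 0.2,"xyz": [0,0,-10],"angular": [0,0,0]},{"gripper": -1,"xyz": [0,-20,-10],"angular": [0,0,-0.08]},{"gripper": -1,"xyz": [0,-20,-10],"angular": [0,0,-0.08]},{"gripper": -1,"xyz": [0,-20,-10],"angular": [0,0,-0.08]},{"gripper": -1,"xyz": [0,-20,-10],"angular": [0,0,-0.08]}]}}

```text
clock: 23.48
position: [524.6, -123.9, 218.7]
ee_rot: [0.091, 0.996, -0.0, 0.0]
contact_force: [0.6, 0.2, -0.4]
gripper_width: 0.1
```

```bash
python3 look.py 7
python3 - <<'E'
from h import *
tc=np.array([559.8,-18.8]);rear=tc-9*EX
print("rear",rear); plan([*(rear-40*EX),46],EX)
# end stop face: profile of stop along EX past the box
W=cloud("top",np.load("pics/top7.npy"));o=np.array([591.1,153.3]);a=(W[...,:2]-o)@EX;b=(W[...,:2]-o)@EY;z=W[...,2]
m=(abs(b-15)<15)&(z>36)&(z<44)&(a>120);print("stop",np.nanpercentile(a[m],[1,5,95,99]))
p=cv2.imread('pics/top7.png');cv2.imwrite('pics/top7c.png',cv2.convertScaleAbs(cv2.resize(p[140:320,60:420],None,fx=2,fy=2),alpha=1.6))
E
```

```text
tail [487.3  33.4 573.9] 340
dog [nan nan nan] 0
holder rim 528 c [ 488.  -266.6] size [ 61.1 213.2] ang 74.62 z [81.4 85.  87.9]
cap in caddy 128 c [604.4 236.5] size [22.9 24.6] ang 0.64 z [160.9 163.  165.2]
box rim 76 c [620.3 233.4] size [35.2 78.3] ang 24.44 z [78.  80.7 83.3]
rear [558.2139678  -27.65914792]
shift [-1.56  6.05 17.27] turn [-0.     0.    -0.004] pos [ 524.9 -123.7  218.7] t 23.52 j6 -1.82 w -0.0
stop [212.3546466  213.00003806 226.79756401 227.35419651]
  return np.nanmean(a, axis, out=out, keepdims=keepdims)
```

View pics/top7c.png

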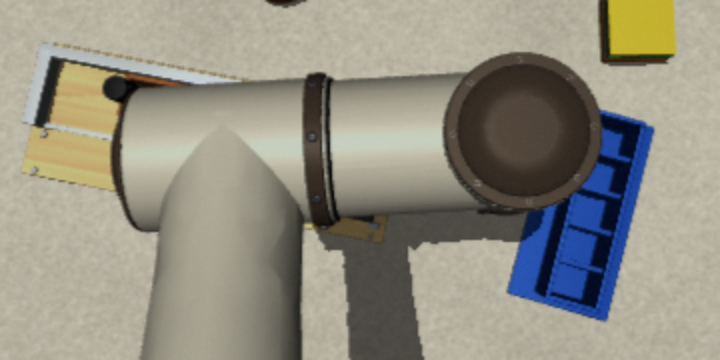

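Top view: all five organiser cells are empty (blue box at 600,210), and the far cap is unmoved at (115,88). The end stop is 105 mm from the caddy's front. I'll bring the shut fingers down behind the tab.

Request:
{"method": "move_arm", "body": {"moves": [{"gripper": -1,"xyz": [-1.6,5.5,4],"angular": [0,0,0]},{"gripper": -1,"xyz": [-1.6,5.5,9],"angular": [0,0,0]},{"gripper": -1,"xyz": [-1.6,5.5,14],"angular": [0,0,0]},{"gripper": -1,"xyz": [-1.6,5.5,18],"angular": [0,0,0]},{"gripper": -1,"xyz": [-1.6,5.5,18],"angular": [0,0,0]},{"gripper": -1,"xyz": [-1.6,5.5,18],"angular": [0,0,0]}]}}

```text
clock: 24.28
position: [553.0, -69.1, 39.8]
ee_rot: [0.088, 0.996, 0.0, 0.001]
contact_force: [-0.2, -0.0, -0.4]
gripper_width: 0.6
```

```bash
python3 tabchk.py
python3 - <<'E'
from h import *
rear=np.array([559.8,-18.8])-9*EX
for k in(-14.5,80,90.5): plan([*(rear+k*EX),37],EX)
p=arm.get_image("side")[0];cv2.imwrite("pics/s8.png",cv2.convertScaleAbs(cv2.resize(p[110:330,90:390],None,fx=2.4,fy=2.4),alpha=1.5))
E
```

```text
shift [0.24 2.72 0.34] turn [0.001 0.004 0.001] pos [553.2 -69.2  40.3] t 24.32 j6 -1.91 w 0.1
shift [ 0.23 12.17  0.35] turn [0.001 0.004 0.001] pos [553.2 -69.2  40.3] t 24.32 j6 -1.91 w 0.1
shift [ 0.23 13.22  0.35] turn [0.001 0.004 0.001] pos [553.2 -69.2  40.3] t 24.32 j6 -1.91 w 0.1
```

View pics/s8.png

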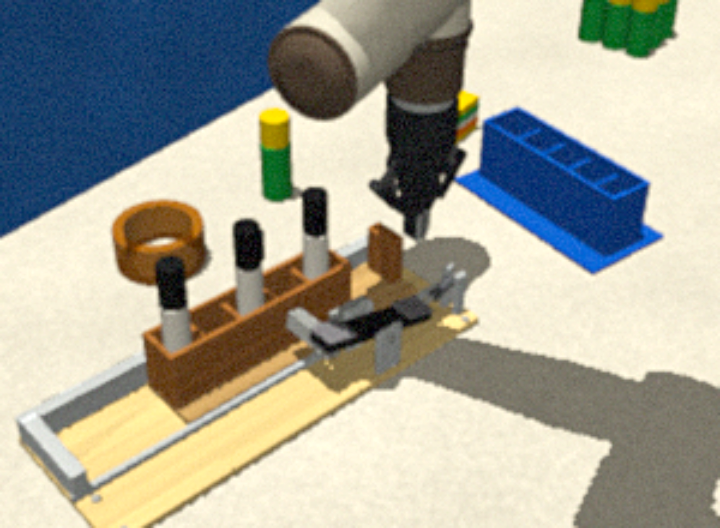

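Side view: all three markers stand caps up in the caddy, the catch is open, and the fingertips (420,225) are behind the tab. I'll push now.

Request:
{"method": "move_arm", "body": {"moves": [{"gripper": -1,"xyz": [0.2,1.5,0.3],"angular": [0,0,0]},{"gripper": -1,"xyz": [0.2,2.3,0.3],"angular": [0,0,0]},{"gripper": -1,"xyz": [0.2,2.8,0.3],"angular": [0,0,0]},{"gripper": -1,"xyz": [0.2,3.4,0.3],"angular": [0,0,0]},{"gripper": -1,"xyz": [0.2,4.2,0.3],"angular": [0,0,0]},{"gripper": -1,"xyz": [0.2,5.0,0.3],"angular": [0,0,0]},{"gripper": -1,"xyz": [0.2,5.8,0.3],"angular": [0,0,0]},{"gripper": -1,"xyz": [0.2,6.6,0.3],"angular": [0,0,0]},{"gripper": -1,"xyz": [0.2,7.4,0.3],"angular": [0,0,0]},{"gripper": -1,"xyz": [0.2,8.2,0.3],"angular": [0,0,0]}]}}

```text
clock: 25.62
position: [563.2, 9.9, 35.9]
ee_rot: [0.089, 0.996, -0.001, -0.001]
contact_force: [-0.8, -8.0, 4.3]
gripper_width: -0.0
```

Run:
```python
from h import *
rear=np.array([559.8,-18.8])-9*EX
for k in(80,90.5): plan([*(rear+k*EX),37],EX)
W=cloud("side",arm.get_image("side")[1]);o=np.array([591.1,153.3]);a=(W[...,:2]-o)@EX;b=(W[...,:2]-o)@EY;z=W[...,2]
m=(z>125)&(z<172)&(abs(b)<25)&(a>-90)&(a<220);print(np.histogram(a[m],np.arange(-100,230,15)))
```

```text
shift [-0.17  4.21 -0.12] turn [-0.002 -0.002 -0.   ] pos [563.2   9.9  35.9] t 25.62 j6 -2.06 w -0.0
shift [-0.17  5.26 -0.12] turn [-0.002 -0.002 -0.   ] pos [563.2   9.9  35.9] t 25.62 j6 -2.06 w -0.0
(array([ 18,   6,   0,   3,  86, 122,   0,   0,   0,  65, 165,  20,   0,
         0,   0, 114, 144,   0,   0,   0,   0]), array([-100,  -85,  -70,  -55,  -40,  -25,  -10,    5,   20,   35,   50,
         65,   80,   95,  110,  125,  140,  155,  170,  185,  200,  215]))
```

Request:
{"method": "move_arm", "body": {"moves": [{"gripper": -1,"xyz": [-0.1,0.8,-0.1],"angular": [0,0,0]},{"gripper": -1,"xyz": [-0.1,1.6,-0.1],"angular": [0,0,0]},{"gripper": -1,"xyz": [-0.1,2.4,-0.1],"angular": [0,0,0]},{"gripper": -1,"xyz": [-0.1,3.1,-0.1],"angular": [0,0,0]},{"gripper": -1,"xyz": [-0.1,3.7,-0.1],"angular": [0,0,0]},{"gripper": -1,"xyz": [-0.1,4.1,-0.1],"angular": [0,0,0]},{"gripper": -1,"xyz": [-0.1,4.4,-0.1],"angular": [0,0,0]},{"gripper": -1,"xyz": [-0.1,4.7,-0.1],"angular": [0,0,0]},{"gripper": -1,"xyz": [-0.1,4.9,-0.1],"angular": [0,0,0]}]}}

```text
clock: 26.8
position: [572.5, 58.0, 36.4]
ee_rot: [0.089, 0.996, -0.001, -0.001]
contact_force: [-1.7, -6.3, 2.8]
gripper_width: -0.0
```

Request:
{"method": "move_arm", "body": {"moves": [{"gripper": -1,"xyz": [0,0.2,0],"angular": [0,0,0]},{"gripper": -1,"xyz": [0,0.4,0],"angular": [0,0,0]}]}}

```text
clock: 27.05
position: [573.1, 61.8, 36.4]
ee_rot: [0.089, 0.996, -0.001, -0.001]
contact_force: [-1.3, -6.1, 2.7]
gripper_width: 0.1
```

Request:
{"method": "move_arm", "body": {"moves": [{"gripper": -1,"xyz": [0,0.15,0],"angular": [0,0,0]},{"gripper": -1,"xyz": [0,0.3,0],"angular": [0,0,0]}]}}

```text
clock: 27.3
position: [572.7, 62.4, 36.4]
ee_rot: [0.089, 0.996, -0.003, -0.003]
contact_force: [-0.9, -18.7, 5.4]
gripper_width: -0.2
```

Request:
{"method": "move_arm", "body": {"moves": [{"gripper": -1,"xyz": [0,0.15,0],"angular": [0,0,0]},{"gripper": -1,"xyz": [0,0.15,0],"angular": [0,0,0]}]}}

```text
clock: 27.55
position: [572.3, 62.4, 36.4]
ee_rot: [0.089, 0.996, -0.004, -0.004]
contact_force: [-1.4, -18.7, 6.6]
gripper_width: -0.1
```

Motion stopped at y = 62.4 with 19 N, where the stop was predicted (61.4). I'll back off, lift and check.

Request:
{"method": "move_arm", "body": {"moves": [{"gripper": -1,"xyz": [0,-1.5,0],"angular": [0,0,0]},{"gripper": -1,"xyz": [0,-3,0],"angular": [0,0,0]},{"gripper": -1,"xyz": [0,-3,-5],"angular": [0,0,0]},{"gripper": -1,"xyz": [0,-3,-11],"angular": [0,0,0]},{"gripper": -1,"xyz": [0,-3,-17],"angular": [0,0,0]},{"gripper": -1,"xyz": [0,-11,-17],"angular": [0,0,0]},{"gripper": -1,"xyz": [0,-21,-17],"angular": [0,0,0]},{"gripper": -1,"xyz": [0,-26,-17],"angular": [0,0,0]},{"gripper": -1,"xyz": [0,-26,-17],"angular": [0,0,0]},{"gripper": -1,"xyz": [0,-26,-17],"angular": [0,0,0]}]}}

```text
clock: 28.8
position: [528.4, -190.6, 206.1]
ee_rot: [0.091, 0.996, 0.0, 0.0]
contact_force: [0.2, -0.6, -0.9]
gripper_width: 0.2
```

```bash
python3 look.py 9
python3 - <<'E'
from h import *
W=cloud("top",np.load("pics/top9.npy"));o=np.array([591.1,153.3]);a=(W[...,:2]-o)@EX;b=(W[...,:2]-o)@EY;z=W[...,2]
m=(abs(b)<15)&(z>70)&(z<80)&(a<-30)&(a>-100);rect(W,m,"tab")
m=(z>74)&(z<86)&(abs(b)<26)&(a>-20);rect(W,m,"box")
m=(z>30)&(z<42)&(b>22)&(b<50)&(a<80)&(a>-80);rect(W,m,"lug");print(np.nanpercentile(a[m],[2,98])) if m.any() else 0
print("dogpad plan");plan([505.6,138,110],EX)
p=cv2.imread('pics/top9.png');cv2.imwrite('pics/top9c.png',cv2.convertScaleAbs(cv2.resize(p[145:275,60:280],None,fx=3.5,fy=3.5),alpha=1.6))
E
```

```text
tail [nan nan nan] 0
dog [505.8 138.4  73. ] 79
holder rim 341 c [ 440.6 -253.3] size [ 60.4 114.8] ang 75.2 z [81.5 85.  87.8]
cap in caddy 134 c [621.5 340.9] size [23.2 26.1] ang 0.67 z [159.7 163.2 165.4]
cap in caddy 134 c [609.1 256.9] size [24.6 24.8] ang 83.87 z [160.2 163.2 165.8]
cap in caddy 128 c [594.9 177.2] size [23.5 23.9] ang 27.21 z [160.  163.1 165.5]
box rim 501 c [608.4 257.7] size [215.6  47.2] ang 79.99 z [76.8 80.2 83.1]
tab 0 c [0. 0.] size [0. 0.] ang 0.0 z nan
box 587 c [608.3 257.7] size [215.6  47.2] ang 80.01 z [75.6 80.2 83.3]
lug 159 c [563.1 189.7] size [86.6 22.8] ang 80.54 z [32.5 36.4 39.2]
[-10.84707416  51.18071515]
dogpad plan
shift [ 8.13 31.78  9.63] turn [ 0.001  0.    -0.003] pos [ 528.8 -189.3  206.1] t 28.85 j6 -1.69 w 0.1
  return np.nanmean(a, axis, out=out, keepdims=keepdims)
  return np.nanmean(a, axis, out=out, keepdims=keepdims)
```

View pics/top9c.png

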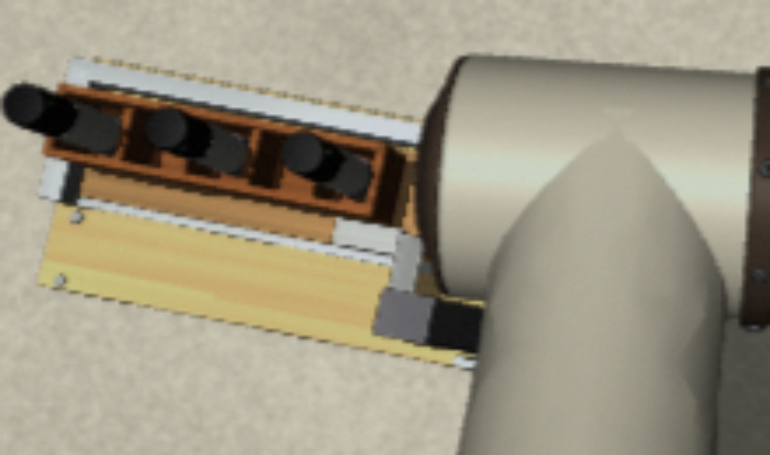

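Top view: the box's front is against the stop (around 45,160), having moved 106 mm. All three caps stand in their cells, and the dog (405,260) is just behind the lug (365,235). Next I'll shut the catch.

Request:
{"method": "move_arm", "body": {"moves": [{"gripper": -1,"xyz": [8.1,31.7,0],"angular": [0,0,0]},{"gripper": -1,"xyz": [8.1,31.7,0],"angular": [0,0,0]},{"gripper": -1,"xyz": [8.1,31.7,0],"angular": [0,0,0]},{"gripper": -1,"xyz": [8.1,31.7,0],"angular": [0,0,0]},{"gripper": -1,"xyz": [8.1,31.7,0],"angular": [0,0,0]},{"gripper": -1,"xyz": [8.1,31.7,0],"angular": [0,0,0]},{"gripper": -1,"xyz": [8.1,31.7,5],"angular": [0,0,0]},{"gripper": -1,"xyz": [8.1,31.7,10],"angular": [0,0,0]},{"gripper": -1,"xyz": [8.1,31.7,11],"angular": [0,0,0]},{"gripper": -1,"xyz": [8.1,31.7,11],"angular": [0,0,0]}]}}

```text
clock: 30.1
position: [505.8, 138.3, 96.8]
ee_rot: [0.088, 0.996, -0.0, 0.0]
contact_force: [0.4, 0.5, -0.1]
gripper_width: -0.1
```

```bash
python3 -c "
from h import *
plan([505.6,138,52],EX)"
```

```text
shift [ 0.02 -0.03  4.48] turn [-0.     0.001  0.001] pos [505.8 138.3  96.8] t 30.1 j6 -2.32 w -0.1
```

Request:
{"method": "move_arm", "body": {"moves": [{"gripper": -1,"xyz": [0,0,1.0],"angular": [0,0,0]},{"gripper": -1,"xyz": [0,0,1.9],"angular": [0,0,0]},{"gripper": -1,"xyz": [0,0,2.4],"angular": [0,0,0]},{"gripper": -1,"xyz": [0,0,2.8],"angular": [0,0,0]},{"gripper": -1,"xyz": [0,0,3.2],"angular": [0,0,0]},{"gripper": -1,"xyz": [0,0,3.6],"angular": [0,0,0]},{"gripper": -1,"xyz": [0,0,4.0],"angular": [0,0,0]},{"gripper": -1,"xyz": [0,0,4.4],"angular": [0,0,0]},{"gripper": -1,"xyz": [0,0,4.4],"angular": [0,0,0]}]}}

```text
clock: 31.22
position: [504.7, 137.6, 51.6]
ee_rot: [0.089, 0.996, -0.001, -0.001]
contact_force: [0.5, 0.5, -0.3]
gripper_width: 0.3
```

Request:
{"method": "move_arm", "body": {"moves": [{"gripper": -1,"xyz": [0,0,-5],"angular": [0,0,0]},{"gripper": -1,"xyz": [0,0,-11],"angular": [0,0,0]},{"gripper": -1,"xyz": [0,0,-16],"angular": [0,0,0]},{"gripper": -1,"xyz": [0,-12,-16],"angular": [0,0,0]},{"gripper": -1,"xyz": [0,-24,-16],"angular": [0,0,0]},{"gripper": -1,"xyz": [0,-36,-16],"angular": [0,0,0]},{"gripper": -1,"xyz": [0,-36,-16],"angular": [0,0,0]},{"gripper": -1,"xyz": [0,-36,-16],"angular": [0,0,0]},{"gripper": -1,"xyz": [0,-36,-16],"angular": [0,0,0]}]}}

```text
clock: 32.35
position: [440.8, -218.4, 212.5]
ee_rot: [0.089, 0.996, -0.0, 0.0]
contact_force: [0.7, 0.6, 0.1]
gripper_width: -0.2
```

```bash
python3 look.py 10 2>/dev/null
python3 - <<'E'
from h import *
p=arm.get_image("side")[0];cv2.imwrite("pics/s10.png",cv2.convertScaleAbs(cv2.resize(p[110:330,80:390],None,fx=2.4,fy=2.4),alpha=1.5))
E
```

```text
tail [nan nan nan] 0
dog [506.6 137.7  46.4] 66
holder rim 299 c [ 540.4 -280.4] size [ 60.  105.7] ang 74.83 z [81.7 85.1 88.1]
cap in caddy 133 c [621.9 341.3] size [25.6 24.5] ang 54.43 z [159.7 163.1 165.8]
cap in caddy 132 c [609.3 257.1] size [24. 25.] ang 87.95 z [160.4 163.1 165.2]
cap in caddy 127 c [595.2 177.1] size [24.2 24.5] ang 61.46 z [160.6 163.3 165.4]
box rim 543 c [601.8 220.3] size [289.5  47.4] ang 80.01 z [75.7 80.  83. ]
tab? 107 c [619.9 323.3] size [58.8 47.1] ang 79.7 z [69.6 75.9 79.9]
tab? 146 c [578.1  85.4] size [18.  39.9] ang 79.17 z [70.6 74.2 77.3]
```

View pics/s10.png

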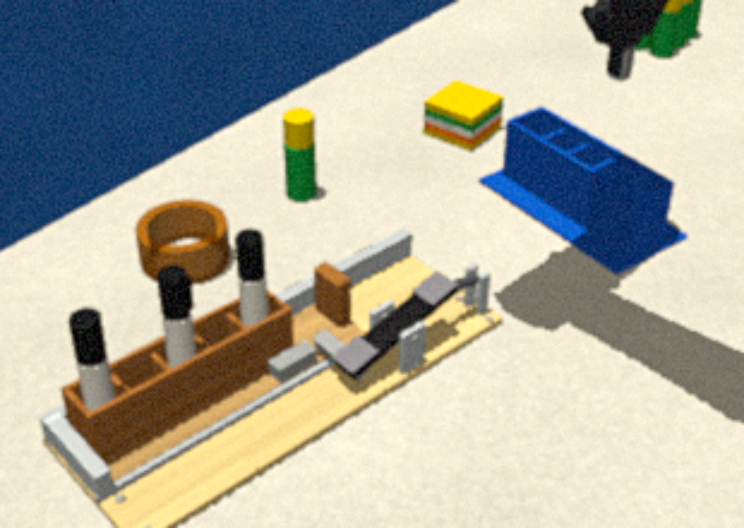

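Side view: the catch is shut (dog pad 355,355; z 46) with the dog behind the lug (290,358). The caddy is at the end stop, the three caps are up, and the bystanders look undisturbed. Handing in.

```bash
python3 -c "
from bench import arm
print(arm.job_done())"
```

```text
the job is handed in; nothing more can be done
None
```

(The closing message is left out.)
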